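Large scoop from the rack into the pantry tub

ROBOT

A 6-joint arm with a two-finger parallel gripper is mounted at the origin on the work surface. World frame = base frame: x ahead of the robot, y to its left, z up, the work surface at z = 0. Lengths are in m, angles in rad, forces in N, time in s.
With the tool pointing down it reaches from about 0.4 to 0.925 m from the base axis. Payload 3.4 kg.
Tool frame: the origin (TCP) lies between the finger pads; the fingertips stand 19 mm ahead of it and the grasp point (between the pads) is the TCP; y points along the fingers, x is the direction in which the jaws open and shut, and the axes are right-handed (so a half turn about y gives the same grasp; the last joint's range is limited). The gripper opens to 85 mm and grips with 20 to 120 N. Pads are 22 mm wide; open, the fingers measure 114 mm over their backs; the gripper's body (76 mm by 85 mm) begins 54 mm behind the grasp point. The pads swing forward as they close: fully open they stand 13 mm farther back than shut.
Start: joints at [1.212, 0.307, 1.506, -0, 1.328, -0.073], TCP at [0.162, 0.552, 0.216] pointing down, gripper open.
Joint ranges: [-3.12, 3.12], [-1.05, 2.28], [0.14, 2.33], [-1.42, 4.57], [0.1, 2.73], [-2.68, 2.68]. Speed limits (rad/s): [2.57, 2.57, 3.14, 3.14, 3.14, 3.14].

INTERFACE

Orientations are given as a unit quaternion [x, y, z, w].
In Python, from workcell import * gives the robot as it stands. Calls block until the motion is done:
- move_ptp(position, orientation): joint-space move of the TCP to a pose.
- move_l(position, orientation=None, speed=0.15, force_limit=None): straight line of the TCP; orientation=None keeps the orientation; speed is the mean speed in m/s. With force_limit (N) it stops when the force on the tool has changed by that much, and returns True; else False.
- move_joints(angles): joint-space move.
- let_go() and gripper_close(grip_force=None): open the fingers fully, or close them until they stop; grip_force is the grip in N (None keeps the last).
- pause(seconds).
- solve_ik(position, orientation): joint angles nearest the present ones, or None.
- sense(): the state.
- snapshot(name): name is "side" or "top"; returns a dict with "pixels" (480x640x3 uint8, red, green, blue), "range_z" (480x640 float32, m along the optical axis (not along the pixel's ray), 0 where there is no reading), "fx", "fy", "cx", "cy" (pixels), "dist_coeffs" ([k1, k2, p1, p2, k3] as OpenCV has them; the pictures are not rectified), "cam_to_world" (4x4, takes a point from camera to world coordinates). Camera axes: x right, y up, looking along -z (the intrinsics and any distortion apply to the point x, -y, -z); pixel columns grow to the right and rows downward; lengths in m; the calibration is good to about 2 mm. A picture is of the moment at which its call begins.
A pose or a line that the arm cannot do raises Unreachable and nothing moves.
- close_job(): hands the job in, once; it reports no verdict.
The state is a dict: "clock": time; "q": joint angles; "joint_vel": joint speeds; "tau": joint torques, N m; "tool_pos": TCP position; "orientation": TCP orientation; "ft_force": force on the tool from outside, world axes, zero at the start; "ft_torque": the same for the moment, N m; "gripper_width": opening from 0.0 (shut) to 1.0 (fully open).
Only numpy, scipy, OpenCV 4.12 (cv2) and the standard library are available. Lean on these libraries where they do the work, as an engineer would, in place of code of your own. Each camera call takes 0.05 s, during which the arm holds its last target.

TASK

In the food-bank storeroom two steel scoops hang by their slotted handles on a small two-hook rack. Lift the larger scoop up and off its hook and lower it, bowl down and handle up, into the open grey tub until it is down at the tub's floor before you let go, so that the tub can go out to the packing line. Leave the smaller scoop hanging where it is.

Things in the scene. Friction and masses are not known exactly. Their poses are not given: they have to be found in the camera images.
- scoop_large: Larger steel scoop, 178 mm long, hanging plumb on a hook. Origin: mid-handle line, level with bowl's lower lip. z up the handle, y across it, bowl open to -x (hook tip side). Bowl 80 wide (y), x -29..18, z 0..85. Handle 28 wide (y), 10 thick, z 85..178; slot through it along x, 16 wide, z 118..168, its top rests on the hook. Grip the side edges at z 125..165, hook between the fingers.
- scoop_small: Smaller scoop of the same steel, 138 mm long, on the other hook, where it stays. Bowl 50 mm wide (y) and 55 long; handle 28 mm wide, 10 thick, its slot at z 78..128 mm. Origin and axes as for the larger scoop.
- rack: Fixed rack. Origin on table below midpoint of the two hook saddles; z up, y along crossbar, hooks point to -x. Saddles at x 0, y +80 and -80 mm; either may hold the larger scoop. Hook: 7 mm rod from crossbar (x 58..72, top at z 255), saddle axis at z 235, tip at x -20, axis 18 mm above the saddle's. To unhook: raise scoop 23..40 mm, then move 50 mm or more to -x. Foot: x -25..95, y +-150, z 0..12.
- tub: Open grey plastic tub, 150 x 150 mm outside, 100 mm high, walls and floor 5 mm thick, 0.9 kg, standing loose on the table. Origin: centre of its underside; z up, x and y parallel to its walls.
Things that resemble listed ones, but are neither listed nor needed, are in the scene too. Several things have the shape of the tub; the one meant has the colours described above.

How it is judged:
On the way, in this order (a step that is already met when the one before it is completed fails the run):
1. the larger scoop is held in the fingers, clear of the rack and at least 20 mm higher than it hung (contact force between the fingers and scoop_large above 0.5 N and contact force between rack and scoop_large below 0.01 N and height (world z) of scoop_large above 0.0905 m), for 0.1 s.
2. still held, it is lowered inside the tub until its lip is within 30 mm of the tub's floor (contact force between the fingers and scoop_large above 0.5 N and z of scoop_large in the frame of tub below 0.035 m and horizontal distance between scoop_large and tub below 0.08 m), for 0.1 s.
At the end, for the whole second after the job is handed in: The larger scoop rests inside the tub, bowl down (middle of its lip less than 45 mm above the tub floor), handle up (within 60 degrees of upright, leaning is fine); the tub stands flat (within 6 degrees); the smaller scoop still hangs where it was (lip within 40 mm) (x of scoop_large in the frame of tub between -0.072 and 0.072 m and y of scoop_large in the frame of tub between -0.072 and 0.072 m and z of scoop_large in the frame of tub below 0.05 m and angle between scoop_large's own z axis and vertical below 1.05 rad and angle between tub's own z axis and vertical below 0.1 rad and linear speed of scoop_large below 0.03 m/s and angular speed of scoop_large below 0.3 rad/s and distance of scoop_small from where it was at the start of the episode below 0.04 m); the robot touches nothing.
It fails at once if the smaller scoop is taken, knocked off its hook or displaced (its lip more than 60 mm from its place) (distance of scoop_small from where it was at the start of the episode above 0.06 m).
It also fails if it takes over 51 s, if anything falls off the work surface, if the arm or the gripper's body presses on something with over 40 N, if the wrist force passes 120 N, or if a joint passes its speed limit or range.

## Working session

There is one attempt and no reset: what is moved stays moved. The work goes in short steps, each a Python script; the robot and the scene stay as the last script left them, time stands still between calls to the robot, and variables do not carry over. Pictures are saved under pics/ and viewed, and the job is handed in when it is done.

```bash
mkdir -p pics; ls
python3 - <<'E'
from workcell import *
import numpy as np,cv2
for n in("side","top"):
    s=snapshot(n)
    cv2.imwrite(f"pics/{n}0.png",s["pixels"][...,::-1]); np.savez(f"{n}0.npz",**s)
    print(n,s["fx"],s["fy"],s["cx"],s["cy"],s["dist_coeffs"]);print(np.round(s["cam_to_world"],4))
    z=s["range_z"];print((z>0).mean(),z.min(),z.max())
print(sense())
E
```

```text
pics
side 541.673711445945 541.673711445945 323.17144234535624 236.85018910727086 [-0.07689095  0.          0.          0.          0.        ]
[[ 0.9852  0.1112 -0.1303  0.4164]
 [-0.1713  0.6134 -0.771  -0.6278]
 [-0.0058  0.7819  0.6233  0.6128]
 [ 0.      0.      0.      1.    ]]
0.9957161458333333 0.0 3.1348739
top 619.9719426917703 619.9719426917703 318.32454453065037 239.23759959120562 [-0.20099091  0.          0.          0.          0.        ]
[[-1.840e-02  9.863e-01 -1.640e-01  3.253e-01]
 [-9.998e-01 -1.810e-02  2.800e-03 -2.800e-03]
 [-2.000e-04  1.640e-01  9.865e-01  1.118e+00]
 [ 0.000e+00  0.000e+00  0.000e+00  1.000e+00]]
0.9960026041666666 0.0 2.0532048
{'clock': 0.1, 'q': array([ 1.21151094e+00,  3.07491520e-01,  1.50757780e+00,  4.85690114e-06,
        1.32841045e+00, -7.35024115e-02]), 'joint_vel': array([ 8.31191656e-04, -1.77570284e-03, -3.17148615e-03,  5.24792095e-04,
       -4.33727315e-04, -2.82053592e-05]), 'tau': array([ 2.38935296e-03, -4.58524597e+01, -2.52609766e+01, -2.44442572e-04,
        5.30520076e-03,  7.54028110e-05]), 'tool_pos': array([0.16188127, 0.55103459, 0.21516379]), 'orientation': array([ 0.56646512,  0.42313784, -0.42426377, -0.56574897]), 'ft_force': array([-0.04256909,  0.17679024,  0.08096404]), 'ft_torque': array([-0.01182133, -0.02513989, -0.01250113]), 'gripper_width': 0.9967316247962786}
```

View pics/side0.png

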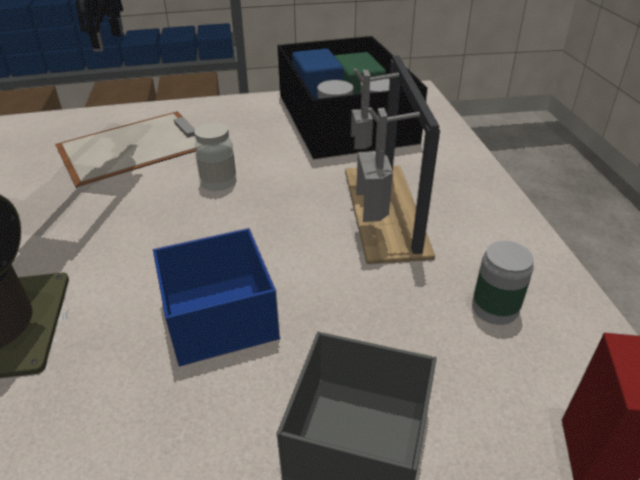

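View pics/top0.png

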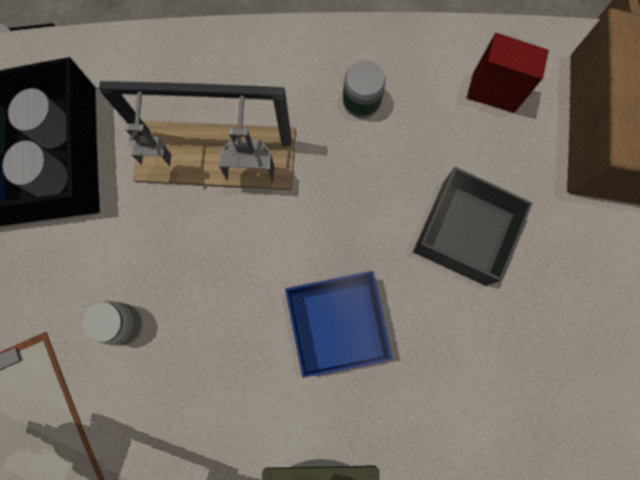

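The side view shows the rack with a larger scoop at about (375,180), nearer the camera, and a smaller one at (362,110). There are two tub shapes: blue at (215,295) and grey at (360,420). In the top view the scoops are at (245,155) and (145,145), blue is at (338,325) and grey at (475,228). The grey tub matches the description.

```bash
cat > h.py <<'E'
import numpy as np,cv2
def K(s): return np.array([[s["fx"],0,s["cx"]],[0,s["fy"],s["cy"]],[0,0,1]],float)
def cloud(s):
    h,w=s["range_z"].shape
    u,v=np.meshgrid(np.arange(w),np.arange(h))
    p=cv2.undistortPoints(np.stack([u,v],-1).reshape(-1,1,2).astype(np.float64),K(s),np.array(s["dist_coeffs"],float)).reshape(h,w,2)
    z=s["range_z"]; c=np.stack([p[...,0]*z,-p[...,1]*z,-z],-1)
    T=np.array(s["cam_to_world"]); W=c@T[:3,:3].T+T[:3,3]; W[z<=0]=np.nan
    return W
def proj(s,P):
    T=np.linalg.inv(np.array(s["cam_to_world"])); P=np.atleast_2d(P); c=P@T[:3,:3].T+T[:3,3]
    c=c*[1,-1,-1]
    return cv2.projectPoints(c.reshape(-1,1,3),np.zeros(3),np.zeros(3),K(s),np.array(s["dist_coeffs"],float))[0].reshape(-1,2)
E
python3 - <<'E'
from h import *
C={}
for n in("side","top"):
    s=dict(np.load(f"{n}0.npz")); W=cloud(s); C[n]=W
    # table check
    zz=W[...,2]; print(n,"table z median",np.nanmedian(zz[np.abs(zz)<0.02]), np.nanstd(zz[np.abs(zz)<0.01]))
    # mosaic crop
def r(n,u,v): 
    w=C[n][v-1:v+2,u-1:u+2].reshape(-1,3); return np.round(np.nanmedian(w,0),4)
for n,u,v in [("top",245,155),("top",240,133),("top",145,150),("top",140,128),("top",240,105),("top",140,105),("top",195,90),("top",475,228),("top",455,171),("top",529,207),("top",495,281),("top",417,250),
 ("side",375,180),("side",381,145),("side",405,117),("side",362,125),("side",378,76),("side",365,90),("side",416,95),("side",360,420),("side",320,338),("side",434,355)]:
    print(n,u,v,r(n,u,v))
for n,b in(("side",(330,40,450,270)),("top",(90,70,340,200))):
    im=cv2.imread(f"pics/{n}0.png")[b[1]:b[3],b[0]:b[2]]
    f=min(800/im.shape[1],600/im.shape[0]); cv2.imwrite(f"pics/{n}0c.png",cv2.resize(im,None,fx=f,fy=f,interpolation=2))
E
```

```text
side table z median -5.733139167651835e-05 0.0020849508824415147
top table z median -6.758323648736742e-05 0.0026990286353945387
top 245 155 [0.6264 0.1111 0.1552]
top 240 133 [0.6319 0.1076 0.2473]
top 145 150 [0.6366 0.2744 0.1639]
top 140 128 [0.6443 0.2601 0.2477]
top 240 105 [0.6783 0.1089 0.2423]
top 140 105 [0.6848 0.2657 0.2395]
top 195 90 [0.6999 0.176  0.2537]
top 475 228 [ 0.5261 -0.2961  0.0048]
top 455 171 [ 0.6107 -0.2425  0.0987]
top 529 207 [ 0.5447 -0.3692  0.0981]
top 495 281 [ 0.4202 -0.3067  0.0782]
top 417 250 [ 0.482  -0.1797  0.0405]
side 375 180 [0.6183 0.0704 0.1508]
side 381 145 [0.6319 0.0974 0.1978]
side 405 117 [0.669  0.1046 0.2388]
side 362 125 [0.6374 0.2443 0.1592]
side 378 76 [0.7646 0.6125 0.0991]
side 365 90 [0.6431 0.2564 0.2205]
side 416 95 [0.6998 0.1463 0.2547]
side 360 420 [ 0.5258 -0.252   0.0046]
side 320 338 [ 0.4868 -0.1834  0.0925]
side 434 355 [ 0.6539 -0.1646 -0.0017]
```

View pics/side0c.png

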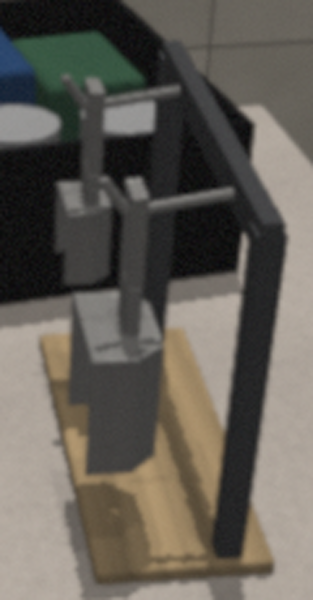

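View pics/top0c.png

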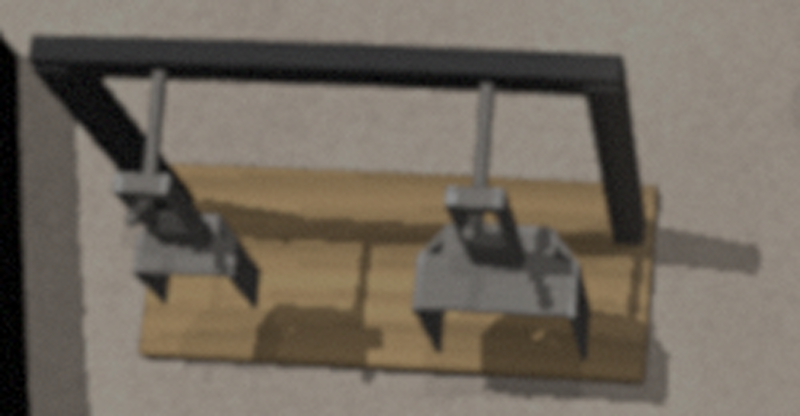

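The crops confirm it. The wide scoop at side (375,180) / top (245,155) is the larger one, with handle top measured at 0.2473 m against 0.2485 m expected. The narrow one at top (145,145) is the smaller. Next I'll fit the rack yaw, handle and tub poses.

Run:
```python
from h import *
def rect(P): 
    return cv2.minAreaRect((P[:,:2]*1000).astype(np.float32))
for n in("side","top"):
    s=dict(np.load(f"{n}0.npz")); W=cloud(s); P=W.reshape(-1,3); P=P[~np.isnan(P).any(1)]
    x,y,z=P.T
    def box(a,b,c,d,e,f): return P[(x>a)&(x<b)&(y>c)&(y<d)&(z>e)&(z<f)]
    bar=box(.66,.74,-.0,.36,.248,.265)
    print(n,"bar",len(bar),rect(bar),np.median(bar[:,2]), np.polyfit(bar[:,1],bar[:,0],1), bar[:,1].min(),bar[:,1].max())
    for nm,y0 in(("L",.107),("S",.263)):
        rod=box(.645,.68,y0-.02,y0+.02,.225,.255)
        print(nm,"rod",len(rod),np.round(np.median(rod,0),4),np.polyfit(rod[:,0],rod[:,1],1) if len(rod)>5 else'')
        top=box(.6,.65,y0-.03,y0+.03,.243,.255)
        print(nm,"htop",len(top),np.round(top.min(0),4),np.round(top.max(0),4),np.round(np.median(top,0),4),rect(top) if len(top)>4 else'')
        h=box(.6,.66,y0-.03,y0+.03,.17,.235)
        print(nm,"hdl",len(h),np.round(np.percentile(h,[3,50,97],axis=0),4).tolist())
        bw=box(.57,.68,y0-.06,y0+.06,.08,.16)
        print(nm,"bowl",len(bw),np.round(np.percentile(bw,[1,50,99],axis=0),4).tolist())
        sh=box(.57,.68,y0-.06,y0+.06,.146,.165)
        if len(sh)>5:print(nm,"shoulder",len(sh),rect(sh))
    rim=box(.35,.7,-.45,-.1,.09,.107)
    print("rim",len(rim),rect(rim),np.median(rim[:,2]))
    fl=box(.40,.62,-.38,-.17,.001,.012)
    ft=box(.52,.75,-.02,.4,.006,.018); print("foot",len(ft),rect(ft))
```

```text
side bar 763 ((704.7454833984375, 182.80169677734375), (289.6805725097656, 14.9949369430542), 85.46701049804688) 0.253993502697251 [0.0789299  0.68923209] 0.0386135836456426 0.32734380609713887
L rod 105 [0.6624 0.1057 0.2388] [-0.07803089  0.1575518 ]
L htop 119 [0.6102 0.0944 0.243 ] [0.6386 0.1242 0.2546] [0.6297 0.109  0.2476] ((627.534912109375, 106.56710815429688), (29.733383178710938, 27.684734344482422), 22.982322692871094)
L hdl 347 [[0.6275, 0.0945, 0.1719], [0.6313, 0.0975, 0.2041], [0.6383, 0.1216, 0.2342]]
L bowl 1813 [[0.6024, 0.0682, 0.0811], [0.6211, 0.0771, 0.1335], [0.6507, 0.153, 0.1571]]
L shoulder 734 ((628.7147827148438, 109.14346313476562), (86.38414764404297, 47.60978698730469), 85.5201644897461)
S rod 112 [0.6528 0.264  0.2374] [0.14738375 0.16667263]
S htop 80 [0.6236 0.2532 0.243 ] [0.6499 0.2838 0.2547] [0.6424 0.2676 0.2471] ((640.945068359375, 265.7539367675781), (28.714340209960938, 27.229310989379883), 27.208932876586914)
S hdl 262 [[0.6403, 0.2542, 0.1727], [0.6438, 0.2574, 0.2041], [0.65, 0.2808, 0.2336]]
S bowl 491 [[0.6254, 0.2407, 0.11], [0.6373, 
[... 1213 characters left out ...]
6241 0.255  0.2431] [0.6499 0.2843 0.2549] [0.6442 0.2697 0.2477] ((636.9228515625, 269.7539978027344), (29.336410522460938, 25.668916702270508), 89.53854370117188)
S hdl 241 [[0.641, 0.2555, 0.1722], [0.6436, 0.2658, 0.1905], [0.6506, 0.2831, 0.233]]
S bowl 168 [[0.6243, 0.2434, 0.1106], [0.6329, 0.2458, 0.1336], [0.6565, 0.2973, 0.1595]]
S shoulder 275 ((643.1891479492188, 270.736572265625), (55.47164535522461, 34.401283264160156), 85.97596740722656)
rim 1382 ((456.48248291015625, -233.59695434570312), (168.2885284423828, 318.9364318847656), 55.62721633911133) 0.09879589939711897
foot 6902 ((627.9509887695312, 175.75587463378906), (388.96173095703125, 215.17999267578125), 85.0863265991211)
```

Run:
```python
from h import *
from workcell import *
from scipy.spatial.transform import Rotation as R
for n in("side","top"):
    s=dict(np.load(f"{n}0.npz")); W=cloud(s); P=W.reshape(-1,3); P=P[~np.isnan(P).any(1)]
    x,y,z=P.T
    m=(x>.38)&(x<.64)&(y>-.40)&(y<-.15)
    for lo,hi in((.09,.107),(.02,.107)):
        q=P[m&(z>lo)&(z<hi)]; (c,sz,a)=cv2.minAreaRect((q[:,:2]*1000).astype(np.float32)); print(n,len(q),np.round(c,1),np.round(sz,1),round(a,1))
    f=P[m&(z>0.002)&(z<.009)&(np.hypot(x-.515,y+.275)<.05)]; print("floor z",np.median(f[:,2]))
print(R.from_quat(sense()["orientation"]).as_matrix().round(3))
im=cv2.imread("pics/top0.png")[140:300,390:560]; cv2.imwrite("pics/tubc.png",cv2.resize(im,None,fx=3.5,fy=3.5))
```

```text
side 3223 [ 517.5 -277.5] [151.7 150.5] 63.9
side 11113 [ 517.5 -277.4] [151.8 150.7] 63.8
floor z 0.004533443012042615
top 1273 [ 518.7 -276.2] [151.2 152.5] 64.0
top 3711 [ 518.7 -276.3] [151.2 152.8] 64.2
floor z 0.004997816720498038
[[ 0.282 -0.001 -0.959]
 [ 0.959 -0.002  0.282]
 [-0.002 -1.     0.   ]]
```

View pics/tubc.png

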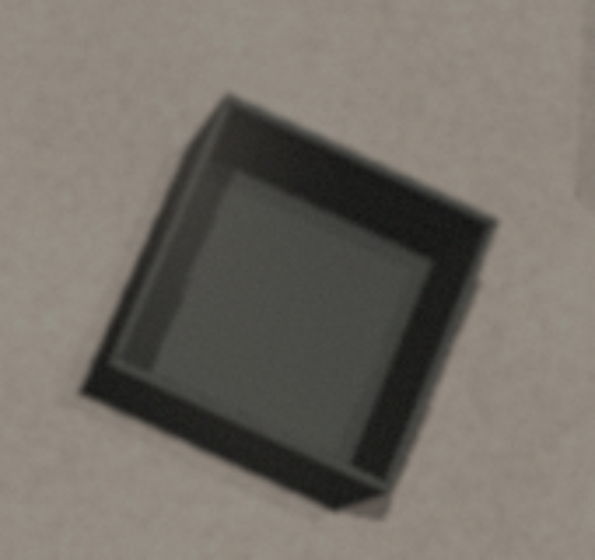

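Grey tub: both views agree on centre (0.518,-0.277), side 151 mm, rim about 0.098 m, floor 0.005 m, yaw -26°. Scoop: origin about (0.634,0.1095), yaw -4.5°. Now checking IK for all waypoints, then approaching.

```bash
cat >> h.py <<'E'
from scipy.spatial.transform import Rotation as R
def ori(yaw):
    X=np.array([-np.sin(yaw),np.cos(yaw),0]);Y=np.array([0,0,-1.]);Z=np.cross(X,Y)
    return R.from_matrix(np.stack([X,Y,Z],1)).as_quat()
PS=np.deg2rad(-4.5); RX=np.array([np.cos(PS),np.sin(PS),0]); RY=np.array([-np.sin(PS),np.cos(PS),0])
G=np.array([.634,.1095,.2165])
PT=np.deg2rad(-26.); TX=np.array([np.cos(PT),np.sin(PT),0]); TUB=np.array([.518,-.277,0])
E
python3 - <<'E'
from h import *
from workcell import *
for nm,p,y in(("above",G+[0,0,.15],PS),("g",G,PS),("out",G+[0,0,.03]-RX*.11,PS),("tubhi",TUB+[0,0,.31],PT),("tublo",TUB+[0,0,.151],PT)):
    q=solve_ik(p,ori(y)); print(nm,p.round(3),None if q is None else np.round(q,2))
p=sense()["tool_pos"]
move_l(p+[0,0,.17],speed=.2)
move_ptp(G+[0,0,.15],ori(PS))
s=sense();print(s["clock"],s["tool_pos"],s["q"].round(2))
for n in("side","top"):
    s=snapshot(n); cv2.imwrite(f"pics/{n}1.png",s["pixels"][...,::-1])
E
```

```text
above [0.634 0.11  0.366] [ 0.11  0.34  1.09 -0.    1.71 -1.39]
g [0.634 0.11  0.216] [ 0.11  0.4   1.35 -0.    1.39 -1.39]
out [0.524 0.118 0.246] [ 0.14  0.23  1.54 -0.    1.37 -1.35]
tubhi [ 0.518 -0.277  0.31 ] [-0.56  0.27  1.32 -0.    1.55 -1.68]
tublo [ 0.518 -0.277  0.151] [-0.56  0.38  1.57 -0.    1.19 -1.68]
3.4 [0.63372326 0.11055416 0.36663956] [ 0.11  0.34  1.09  0.    1.71 -1.39]
```

View pics/side1.png

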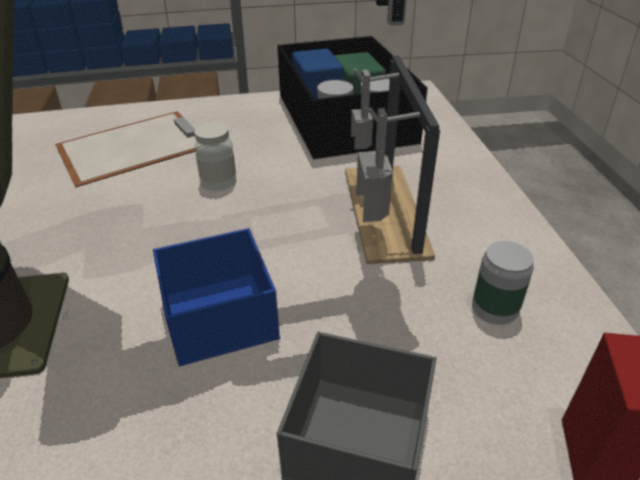

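View pics/top1.png

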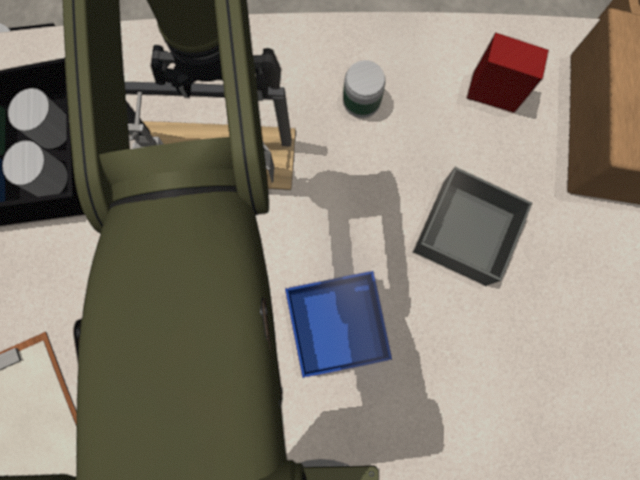

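Run:
```python
from h import *
s=dict(np.load("side0.npz"))
print(proj(s,[G+[0,0,.15],G+[0,0,.131]-[0,.05,0],G+[0,0,.131]+[0,.05,0],G,G+[0,0,.032]]).round(0))
from workcell import *
r=move_l(G+[0,0,.06],speed=.1,force_limit=8)
t=sense();print(r,t["tool_pos"],t["ft_force"])
s=snapshot("side"); cv2.imwrite("pics/side2.png",s["pixels"][...,::-1])
im=s["pixels"][0:300,280:560,::-1]; cv2.imwrite("pics/side2c.png",cv2.resize(im,None,fx=2,fy=2))
```

```text
[[387.  34.]
 [396.  60.]
 [377.  36.]
 [381. 130.]
 [382. 112.]]
False [0.63455522 0.10956878 0.2773749 ] [-0.12677399  0.06199319 -0.74073896]
```

View pics/side2c.png

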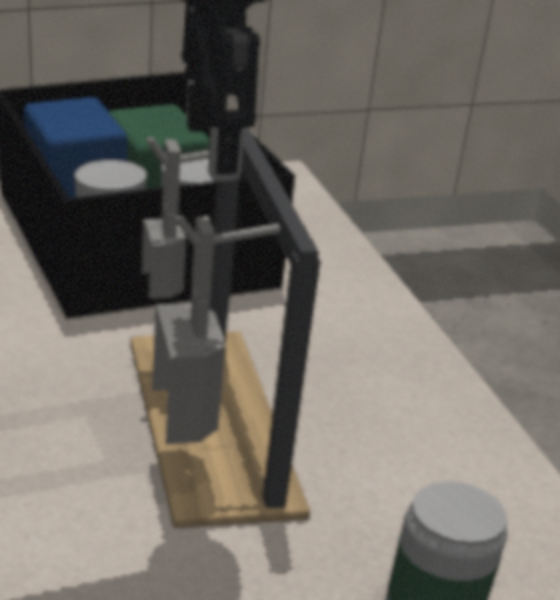

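Run:
```python
from h import *
from workcell import *
s=snapshot("side"); T=sense()["tool_pos"]
for a in(-.057,-.0425,.0425,.057):
  print(a,(proj(s,[T+RY*a+[0,0,-.019],T+RY*a+[0,0,-.006],T+RY*a+[0,0,.05]])-[280,0])*2)
W=cloud(s)
for v,u in((80,392),(86,392),(86,388),(86,396),(70,392),(40,390),(30,400)): print(u,v,W[v,u].round(4))
Q=W[0:95,360:420].reshape(-1,3); k=(np.abs(Q[:,0]-.634)<.06)&(np.abs(Q[:,1]-.11)<.09)&(Q[:,2]>.258)
Q=Q[k];
for lo in np.arange(.25,.40,.01):
  q=Q[(Q[:,2]>=lo)&(Q[:,2]<lo+.01)]
  if len(q):print(lo.round(2),len(q),q.min(0).round(3),q.max(0).round(3))
```

```text
-0.057 [[220.28003496 244.74823443]
 [221.51726603 228.13536575]
 [227.0752167  152.7452577 ]]
-0.0425 [[216.46236793 235.73579984]
 [217.64105938 219.2838346 ]
 [222.9310971  144.69523607]]
0.0425 [[196.12499907 187.84387264]
 [197.01418956 172.29929273]
 [200.9853187  102.17772178]]
0.057 [[192.96897952 180.4298321 ]
 [193.8165916  165.03354694]
 [197.59915999  95.63434363]]
392 80 [0.6285 0.0534 0.3222]
392 86 [0.6291 0.0534 0.3135]
388 86 [0.6237 0.0543 0.3135]
396 86 [0.6356 0.0556 0.3121]
392 70 [0.6278 0.0543 0.3361]
390 40 [0.618  0.0405 0.3821]
400 30 [0.63   0.0393 0.3947]
0.3 68 [0.622 0.057 0.305] [0.645 0.155 0.31 ]
0.31 172 [0.62 0.05 0.31] [0.644 0.156 0.32 ]
0.32 194 [0.62 0.05 0.32] [0.644 0.158 0.33 ]
0.33 170 [0.619 0.049 0.33 ] [0.642 0.155 0.34 ]
0.34 113 [0.618 0.047 0.34 ] [0.641 0.16  0.35 ]
0.35 207 [0.616 0.031 0.35 ] [0.644 0.182 0.36 ]
0.36 251 [0.615 0.033 0.36 ] [0.642 0.183 0.37 ]
0.37 238 [0.615 0.034 0.37 ] [0.643 0.18  0.38 ]
0.38 296 [0.614 0.034 0.38 ] [0.642 0.18  0.39 ]
0.39 370 [0.614 0.036 0.39 ] [0.652 0.174 0.4  ]
0.4 350 [0.617 0.036 0.4  ] [0.643 0.14  0.41 ]
```

Run:
```python
from h import *
from workcell import *
s=snapshot("side"); W=cloud(s); s0=dict(np.load("side0.npz")); W0=cloud(s0)
for v in range(78,130,4): print(v,[ (W[v,u].round(3).tolist(), W0[v,u].round(3).tolist()) for u in(388,392)])
t=sense();print(t["tool_pos"],t["gripper_width"],t["q"])
a=np.hstack([s["pixels"][50:150,340:440],s0["pixels"][50:150,340:440]])[...,::-1]
cv2.imwrite("pics/cmp.png",cv2.resize(a,None,fx=4,fy=4,interpolation=2))
```

```text
78 [([0.624, 0.058, 0.323], [0.686, 0.262, 0.237]), ([0.629, 0.054, 0.325], [0.708, 0.31, 0.217])]
82 [([0.623, 0.055, 0.319], [0.765, 0.521, 0.119]), ([0.629, 0.054, 0.319], [0.708, 0.309, 0.209])]
86 [([0.624, 0.054, 0.314], [0.756, 0.49, 0.122]), ([0.63, 0.055, 0.313], [0.71, 0.312, 0.2])]
90 [([0.707, 0.328, 0.185], [0.709, 0.332, 0.183]), ([0.71, 0.31, 0.193], [0.711, 0.312, 0.192])]
94 [([0.707, 0.326, 0.178], [0.707, 0.326, 0.178]), ([0.711, 0.313, 0.183], [0.71, 0.309, 0.185])]
98 [([0.707, 0.323, 0.171], [0.707, 0.324, 0.17]), ([0.711, 0.311, 0.176], [0.712, 0.312, 0.175])]
102 [([0.707, 0.322, 0.163], [0.707, 0.32, 0.164]), ([0.712, 0.311, 0.167], [0.712, 0.31, 0.168])]
106 [([0.706, 0.316, 0.157], [0.707, 0.319, 0.156]), ([0.713, 0.313, 0.158], [0.712, 0.311, 0.159])]
110 [([0.707, 0.317, 0.148], [0.707, 0.316, 0.149]), ([0.713, 0.312, 0.15], [0.712, 0.308, 0.152])]
114 [([0.706, 0.314, 0.141], [0.706, 0.313, 0.142]), ([0.715, 0.314, 0.14], [0.713, 0.31, 0.143])]
118 [([0.643, 0.107, 0.238], [0.644, 0.11, 0.236]), ([0.649, 0.106, 0.238], [0.65, 0.108, 0.237])]
122 [([0.707, 0.311, 0.126], [0.707, 0.313, 0.124]), ([0.715, 0.31, 0.125], [0.716, 0.313, 0.124])]
126 [([0.707, 0.309, 0.118], [0.707, 0.311, 0.117]), ([0.715, 0.31, 0.116], [0.716, 0.311, 0.116])]
[0.63452119 0.10957022 0.27748501] 1.0044023416387267 [ 1.05421811e-01  3.66689251e-01  1.25861840e+00 -1.71553998e-05
  1.51445020e+00 -1.38686534e+00]
```

View pics/cmp.png

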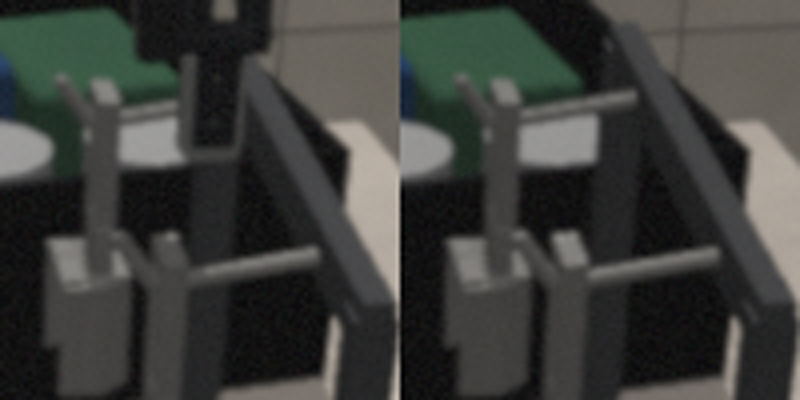

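The visible fingertip (full image (392,89)) sits at z≈0.307. The reported TCP of 0.277 implies about 0.26–0.27. I'll check this against the start picture before descending.

Run:
```python
from h import *
s0=dict(np.load("side0.npz")); W=cloud(s0)
T=np.array([.162,.552,.2155])
P=W.reshape(-1,3); k=(np.linalg.norm(P[:,:2]-T[:2],axis=1)<.12)&(P[:,2]>.1)
Q=P[k]
for lo in np.arange(.15,.40,.01):
  q=Q[(Q[:,2]>=lo)&(Q[:,2]<lo+.01)]
  if len(q):print(lo.round(2),len(q),q.min(0).round(3),q.max(0).round(3))
print(proj(s0,[T,T-[0,0,.019],T+[0,0,.054]]))
a=s0["pixels"][0:100,50:170,::-1]; cv2.imwrite("pics/st.png",cv2.resize(a,None,fx=5,fy=5,interpolation=2))
from workcell import *
s=snapshot("top"); W=cloud(s).reshape(-1,3); t=sense()["tool_pos"]
k=(np.linalg.norm(W[:,:2]-t[:2],axis=1)<.13)&(W[:,2]>.26); print(k.sum()); Q=W[k]
for lo in np.arange(.26,.6,.02):
  q=Q[(Q[:,2]>=lo)&(Q[:,2]<lo+.02)]
  if len(q):print(lo.round(2),len(q),q.min(0).round(3),q.max(0).round(3))
```

```text
0.24 59 [0.138 0.498 0.242] [0.186 0.6   0.25 ]
0.25 104 [0.14  0.493 0.25 ] [0.187 0.598 0.26 ]
0.26 108 [0.14  0.492 0.26 ] [0.188 0.597 0.27 ]
0.27 111 [0.141 0.492 0.27 ] [0.188 0.598 0.28 ]
0.28 104 [0.139 0.483 0.28 ] [0.193 0.616 0.29 ]
0.29 180 [0.131 0.474 0.29 ] [0.196 0.619 0.3  ]
0.3 213 [0.131 0.474 0.3  ] [0.195 0.617 0.31 ]
0.31 201 [0.131 0.477 0.31 ] [0.194 0.613 0.32 ]
0.32 187 [0.13  0.476 0.32 ] [0.188 0.571 0.33 ]
0.33 149 [0.132 0.478 0.33 ] [0.179 0.538 0.34 ]
0.34 80 [0.133 0.479 0.34 ] [0.162 0.513 0.348]
[[110.76397134  55.4299584 ]
 [112.79037034  64.05788795]
 [104.85435567  30.059746  ]]
14477
0.3 59 [0.619 0.054 0.305] [0.642 0.165 0.32 ]
0.32 95 [0.619 0.053 0.32 ] [0.636 0.166 0.34 ]
0.34 332 [0.615 0.035 0.34 ] [0.651 0.184 0.36 ]
0.36 288 [0.617 0.035 0.36 ] [0.644 0.183 0.38 ]
0.38 274 [0.614 0.038 0.38 ] [0.651 0.18  0.4  ]
0.4 559 [0.616 0.04  0.4  ] [0.652 0.178 0.414]
0.42 180 [0.596 0.091 0.423] [0.615 0.141 0.44 ]
0.44 264 [0.596 0.088 0.44 ] [0.615 0.14  0.46 ]
0.46 295 [0.597 0.088 0.46 ] [0.618 0.142 0.48 ]
0.48 300 [0.596 0.085 0.48 ] [0.626 0.145 0.5  ]
0.5 490 [0.596 0.083 0.5  ] [0.625 0.145 0.52 ]
0.52 414 [0.597 0.081 0.52 ] [0.617 0.14  0.54 ]
0.54 494 [0.598 0.08  0.54 ] [0.617 0.14  0.56 ]
0.56 544 [0.597 0.079 0.56 ] [0.616 0.139 0.58 ]
0.58 619 [0.597 0.077 0.58 ] [0.619 0.139 0.6  ]
```

View pics/st.png

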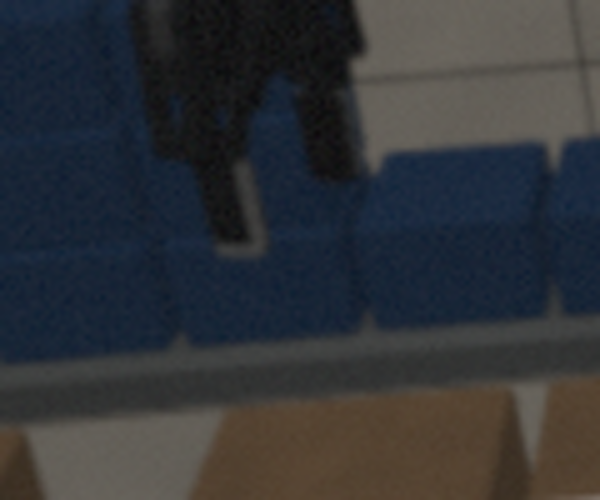

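Run:
```python
from h import *
from workcell import *
move_l(G+[0,0,.10],speed=.15)
def tip(tag):
    s=snapshot("side"); t=sense(); T=t["tool_pos"]; P=cloud(s).reshape(-1,3)
    k=(np.abs(P[:,0]-T[0])<.05)&(np.abs(P[:,1]-T[1])<.075)&(P[:,2]>.262)
    z=np.sort(P[k][:,2]); print(tag,t["clock"],T.round(4),t["gripper_width"],"tip",z[:1],np.percentile(z,2), (z[10]-T[2]).round(4))
    cv2.imwrite(f"pics/tip_{tag}.png",cv2.resize(s["pixels"][0:150,300:500,::-1],None,fx=4,fy=4))
tip("open"); gripper_close(20); tip("shut"); let_go(); tip("open2")
```

```text
open 5.2167 [0.6337 0.1095 0.316 ] 1.0020115190378995 tip [0.34385305] 0.3464366099266737 0.029
shut 6.0333 [0.634  0.1095 0.3166] -0.0036749099363095512 tip [0.33153661] 0.33444387551338145 0.0163
open2 6.8667 [0.634  0.1095 0.3165] 1.0003138913376308 tip [0.34421734] 0.3464746583385195 0.0285
```

View pics/tip_shut.png

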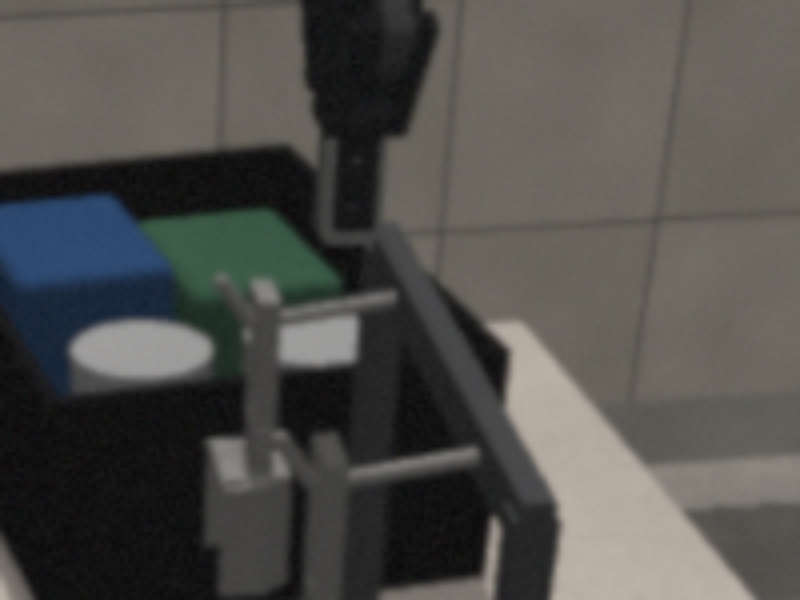

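Open-to-shut tip swing is 12.7 mm, as documented. The shut fingertip measures 16 mm above the reported TCP, though it should be 19 mm below. So the real grasp point is about 35 mm behind the reported one, and the same offset showed at the start pose and in both cameras. I'll trust the measurement and command 35 mm lower, with a force limit and a check picture.

```bash
cat >> h.py <<'E'
GC=np.array([.634,.1095,.179])   # commanded: real grasp point is ~35 mm above reported TCP
E
python3 - <<'E'
from h import *
from workcell import *
move_l(GC+[0,0,.05],speed=.15,force_limit=8)
r=move_l(GC,speed=.06,force_limit=6)
t=sense();print(r,t["clock"],t["tool_pos"],t["ft_force"])
s=snapshot("side"); cv2.imwrite("pics/side3c.png",cv2.resize(s["pixels"][30:230,300:480,::-1],None,fx=3,fy=3))
s2=snapshot("top"); cv2.imwrite("pics/top3c.png",cv2.resize(s2["pixels"][60:210,80:330,::-1],None,fx=3,fy=3))
P=cloud(s).reshape(-1,3);T=t["tool_pos"]
k=(np.abs(P[:,0]-T[0])<.03)&(P[:,1]>.04)&(P[:,1]<.075)&(P[:,2]>.165);z=np.sort(P[k][:,2]);print("tip",z[:12])
E
```

```text
False 8.5833 [0.63439297 0.10955663 0.17936027] [ 0.23038153 -0.10888602  0.40116623]
tip [0.20705328 0.20745209 0.20792742 0.20807299 0.20811186 0.20818779
 0.20819959 0.20822564 0.20835244 0.20848406 0.20889248 0.20898274]
```

View pics/side3c.png

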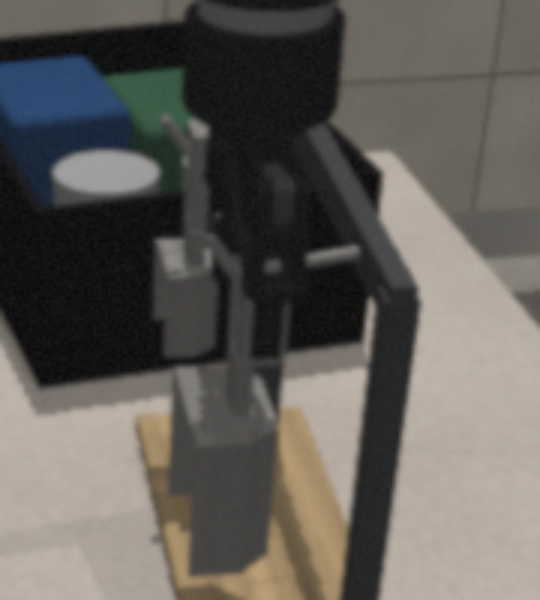

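View pics/top3c.png

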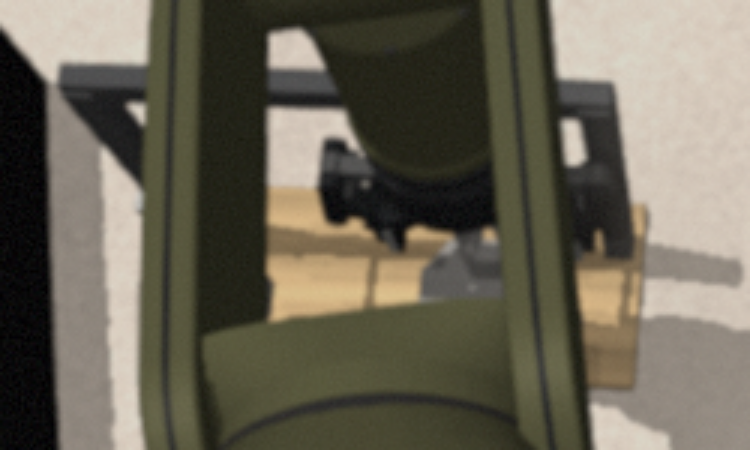

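The near finger (crop (275,320)) and the handle (240,330) line up once parallax is allowed for, with no contact force. Closing and lifting.

Run:
```python
from h import *
from workcell import *
gripper_close(60); t=sense();print("closed",t["gripper_width"]*85,t["ft_force"],t["clock"])
r=move_l(GC+[0,0,.031],speed=.05); t=sense();print(r,t["tool_pos"],t["ft_force"],t["gripper_width"]*85)
s=snapshot("side"); cv2.imwrite("pics/side4c.png",cv2.resize(s["pixels"][10:230,300:480,::-1],None,fx=2.7,fy=2.7))
P=cloud(s).reshape(-1,3)
k=(P[:,0]>.59)&(P[:,0]<.66)&(P[:,1]>.05)&(P[:,1]<.09)&(P[:,2]<.20)&(P[:,2]>.05);z=np.sort(P[k][:,2]);print("bowl z",np.percentile(z,[0.5,1,2,99]),np.percentile(P[k],50,axis=0))
```

```text
closed 27.44822224248601 [-0.55000186  1.46490911  1.98317191] 9.2417
False [0.63382742 0.10944448 0.20994821] [ 0.78516111  0.38980291 -2.04832883] 26.807156476643826
bowl z [0.10161332 0.10218429 0.10323364 0.18598864] [0.62252164 0.06901182 0.15069342]
```

View pics/side4c.png

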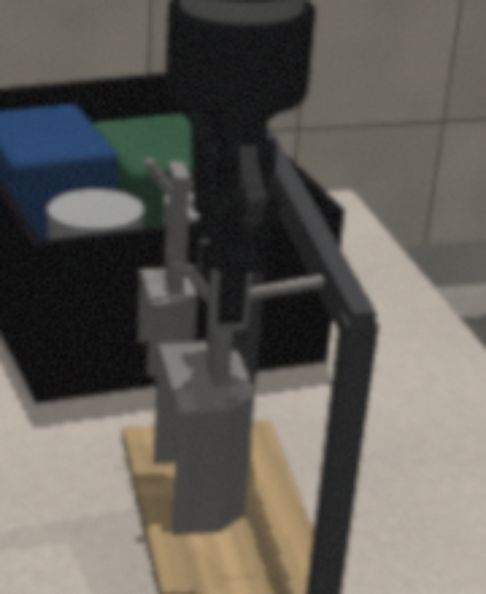

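Held at 27.4 mm width, lip raised to about 0.1015 m as expected. Moving off the hook, then to the tub.

Run:
```python
from h import *
from workcell import *
r=move_l(GC+[0,0,.031]-RX*.11,speed=.08,force_limit=8); t=sense();print(r,t["clock"],t["tool_pos"],t["ft_force"],t["gripper_width"]*85)
if not r:
    move_l(GC+[0,0,.10]-RX*.11,speed=.15)
    s=snapshot("side"); cv2.imwrite("pics/side5.png",s["pixels"][...,::-1])
    p=TUB+TX*.008; p[2]=GC[2]+.10
    move_l(p,ori(PT),speed=.15)
    t=sense();print(t["clock"],t["tool_pos"],t["ft_force"],t["gripper_width"]*85)
    for n in("side","top"):
        s=snapshot(n); cv2.imwrite(f"pics/{n}6.png",s["pixels"][...,::-1]); np.savez(f"{n}6.npz",**s)
```

```text
False 11.5833 [0.52497384 0.11810237 0.20995165] [ 0.62956037 -0.10658028 -2.52449323] 27.02387515038825
15.05 [ 0.52525844 -0.28000405  0.2790899 ] [ 0.89447286 -0.23314093 -1.88941421] 26.870327700692606
```

View pics/side6.png

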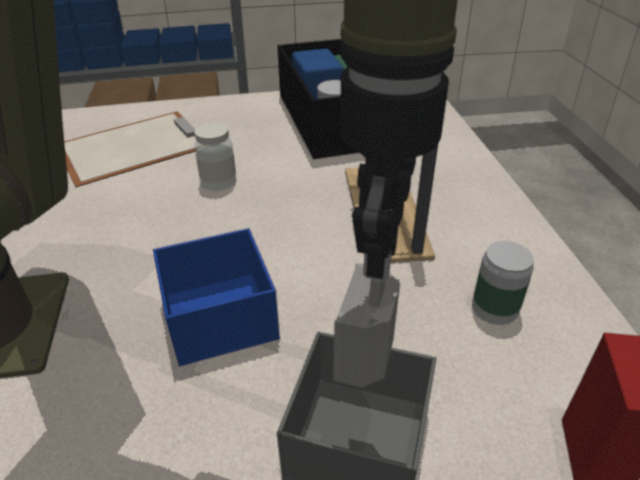

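View pics/top6.png

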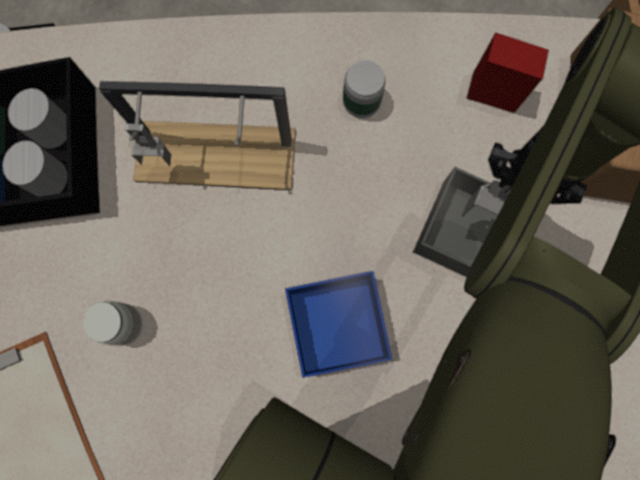

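Scoop is over the grey tub at side (365,325). The small scoop still hangs at top (145,145). I'll check the bowl footprint against the tub before lowering.

Run:
```python
from h import *
from workcell import *
TY=np.array([-np.sin(PT),np.cos(PT),0])
for n in("side","top"):
    s=dict(np.load(f"{n}6.npz")); P=cloud(s).reshape(-1,3); P=P[~np.isnan(P).any(1)]
    d=P-TUB; L=np.stack([d@TX,d@TY,P[:,2]],1)
    for lo,hi in((.14,.257),(.24,.262)):
        q=L[(np.abs(L[:,0])<.09)&(np.abs(L[:,1])<.09)&(L[:,2]>lo)&(L[:,2]<hi)]; print(n,lo,len(q),np.percentile(q,[1,50,99],axis=0).round(4).tolist())
print(solve_ik(TUB+TX*.008+[0,0,.108],ori(PT)))
```

```text
side 0.14 5561 [[-0.0208, -0.0435, 0.1717], [0.0025, -0.033, 0.2415], [0.0254, 0.0329, 0.2561]]
side 0.24 2894 [[-0.0203, -0.0429, 0.2407], [-0.0001, -0.0185, 0.2546], [0.0254, 0.0352, 0.2591]]
top 0.14 754 [[-0.0212, 0.0032, 0.1732], [-0.0043, 0.0278, 0.254], [0.0234, 0.0422, 0.2568]]
top 0.24 649 [[-0.0204, 0.0031, 0.2422], [-0.0031, 0.0237, 0.2545], [0.024, 0.0419, 0.2593]]
[-5.61493578e-01  4.32206878e-01  1.60461621e+00 -4.44089210e-16
  1.10476956e+00 -1.67850430e+00]
```

Run:
```python
from h import *
from workcell import *
p=TUB+TX*.008
move_l(p+[0,0,.135],speed=.12,force_limit=10)
r=move_l(p+[0,0,.108],speed=.03,force_limit=4)
t=sense();print(r,t["clock"],t["tool_pos"],t["ft_force"],t["gripper_width"]*85)
pause(.3)
for n in("side","top"):
    s=snapshot(n); cv2.imwrite(f"pics/{n}7.png",s["pixels"][...,::-1]); np.savez(f"{n}7.npz",**s)
    TY=np.array([-np.sin(PT),np.cos(PT),0]);P=cloud(s).reshape(-1,3); P=P[~np.isnan(P).any(1)]; d=P-TUB; L=np.stack([d@TX,d@TY,P[:,2]],1)
    q=L[(np.abs(L[:,0])<.06)&(np.abs(L[:,1])<.06)&(L[:,2]>.075)&(L[:,2]<.1)]; print(n,len(q),np.percentile(q,[1,50,99],axis=0).round(4).tolist())
t=sense();print(t["clock"],t["tool_pos"],t["ft_force"])
```

```text
True 17.175 [ 0.5249849  -0.28054238  0.11419582] [-0.03754384 -0.3561714   3.40866256] 27.25257188375005
side 1959 [[-0.0203, -0.0434, 0.0756], [0.0013, -0.0199, 0.0896], [0.0254, 0.027, 0.0964]]
top 443 [[-0.0209, 0.0062, 0.0772], [-0.003, 0.0244, 0.0896], [0.0224, 0.0411, 0.0947]]
17.575 [ 0.5250135  -0.28052896  0.11420746] [ 0.21036619 -0.74010425  4.65489395]
```

View pics/side7.png

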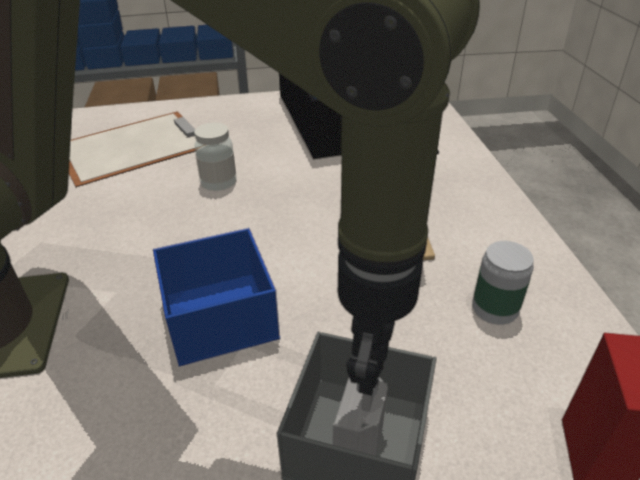

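Floor contact at the expected height: shoulder at 0.0896, so the lip is about 5 mm, which is the floor. Releasing.

Run:
```python
from h import *
from workcell import *
let_go(); pause(.3); t=sense();print(t["clock"],t["tool_pos"],t["ft_force"],t["gripper_width"])
p=t["tool_pos"]
r=move_l(p+[0,0,.10],speed=.08,force_limit=6);print(r)
move_l(p+[0,0,.2],speed=.2)
move_joints([.5]+list(sense()["q"][1:])); pause(.5)
t=sense();print(t["clock"],t["tool_pos"],t["ft_force"])
for n in("side","top"):
    s=snapshot(n); cv2.imwrite(f"pics/{n}8.png",s["pixels"][...,::-1]); np.savez(f"{n}8.npz",**s)
```

```text
18.475 [ 0.52409995 -0.27993419  0.11336913] [-0.2235936 -0.7980878  0.6151242] 1.0027765505825157
False
23.1833 [0.49946024 0.32069424 0.3123166 ] [-0.36273057 -0.70450478 -0.58949833]
```

View pics/side8.png

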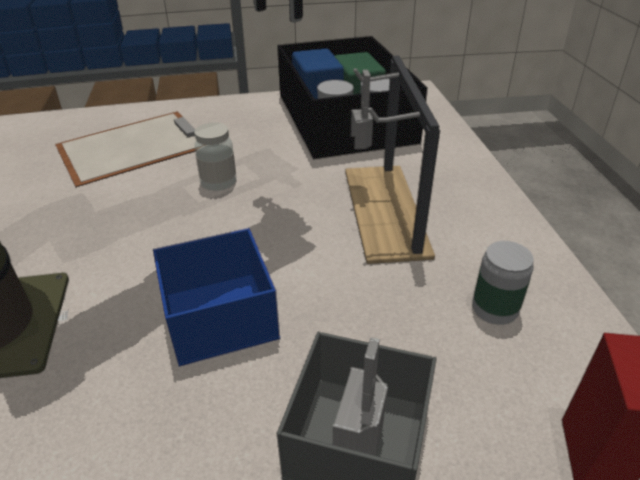

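View pics/top8.png

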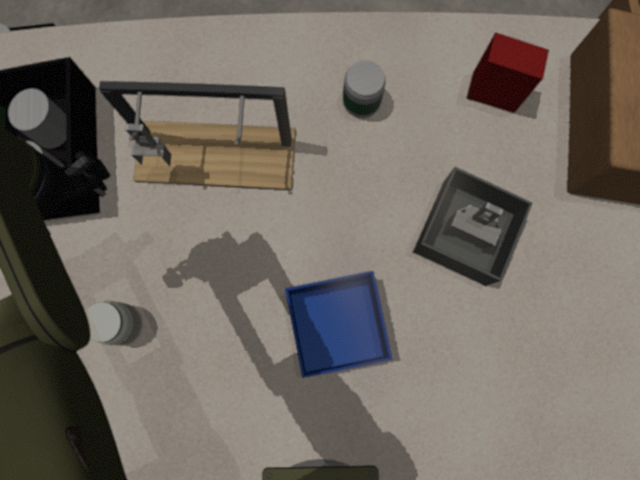

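The scoop stands upright in the grey tub (side (365,390), top (480,222)), and the small one still hangs at side (362,110). One last numeric check, then I hand in.

Run:
```python
from h import *
from workcell import *
TY=np.array([-np.sin(PT),np.cos(PT),0])
for n in("side","top"):
    s=dict(np.load(f"{n}8.npz")); s0=dict(np.load(f"{n}0.npz")); P=cloud(s).reshape(-1,3); P=P[~np.isnan(P).any(1)];P0=cloud(s0).reshape(-1,3)
    d=P-TUB; L=np.stack([d@TX,d@TY,P[:,2]],1)
    q=L[(np.abs(L[:,0])<.06)&(np.abs(L[:,1])<.06)&(L[:,2]>.11)]; t=q[q[:,2]>.172]
    print(n,"handle top z",np.percentile(q[:,2],99).round(4),"top xy",np.median(t,0).round(4),"lower",np.median(q[q[:,2]<.14],0).round(4))
    rim=P[(np.abs(L[:,0])<.085)&(np.abs(L[:,1])<.085)&(P[:,2]>.09)&(P[:,2]<.107)]; A=np.c_[rim[:,:2],np.ones(len(rim))]; print("rim slope",np.linalg.lstsq(A,rim[:,2],rcond=None)[0][:2].round(3))
    f=lambda P:np.nanmedian(P[(abs(P[:,0]-.643)<.03)&(abs(P[:,1]-.267)<.035)&(P[:,2]>.1)&(P[:,2]<.165)],0).round(4)
    print("small",f(P),f(P0))
close_job()
```

```text
side handle top z 0.1839 top xy [ 0.0082 -0.0069  0.182 ] lower [ 0.0097 -0.0151  0.1253]
rim slope [ 0.002 -0.004]
small [0.6378 0.2463 0.141 ] [0.6373 0.2461 0.1411]
top handle top z 0.1862 top xy [ 7.500e-03 -1.000e-04  1.822e-01] lower [ 0.005  -0.0017  0.1223]
rim slope [0.001 0.001]
small [0.6357 0.2594 0.162 ] [0.6357 0.2607 0.1623]
the job is handed in; nothing more can be done
```

I moved the larger scoop from the near hook into the grey tub and handed the job in at about 23 s, within the 51 s limit. It went in bowl down and handle up, and I let go only after its lip touched the tub floor.

**Last checks:**
- **Scoop:** it stands upright about 8 mm from the tub centre. Its handle top is at about 0.183 m, as expected with the lip on the floor.
- **Tub:** it is flat, with a rim slope under 0.005 rad.
- **Smaller scoop:** it had moved by no more than about 1 mm, which is within measurement noise.
- **Robot:** the arm had swung well clear of the tub and rack.

**One disagreement:** the described tool frame did not match what I saw. With the gripper shut, the fingertips were about 16 mm above the reported TCP, not 19 mm below it. That is a constant offset of about 35 mm, seen in both cameras. I corrected all heights for it, and the grip width (27.4 mm on a 28 mm handle) and the height of floor contact both fitted the correction. No other check failed.

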